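Click the right socket onto the T-handle and stand it on the loose lid bolt

ROBOT

A 6-joint arm with a two-finger parallel gripper is mounted at the origin on the work surface. World frame = base frame: x ahead of the robot, y to its left, z up, the work surface at z = 0. Lengths are in mm, angles in degrees, forces in N, time in s.
With the tool pointing down it reaches from about 350 to 850 mm from the base axis. Payload 8.1 kg.
Tool frame: the origin (TCP) lies at the centre of the arm's flange, where the gripper is bolted on; the fingertips stand 173 mm ahead of it and the grasp point (between the pads) lies 155 mm ahead of it; z points along the fingers, y is the line along which they close (so a half turn about z gives the same grasp; the last joint's range is limited). The gripper opens to 85 mm and grips with 20 to 120 N. Pads are 22 mm wide; open, the fingers measure 114 mm over their backs; the gripper's body (76 mm by 85 mm) begins 54 mm behind the grasp point. The pads swing forward as they close: fully open they stand 13 mm farther back than shut.
Start: joints at [63.805, 7.471, 85.268, -0, 87.261, -4.893], TCP at [217.955, 559.019, 404.692] pointing down, gripper open.
Joint ranges: [-169.43, 169.43], [-51.17, 129.36], [1.28, 143.12], [-76.62, 256.62], [0, 156.53], [-152.29, 152.29]. Speed limits (degrees/s): [136.94, 136.94, 159.86, 180, 180, 180].

INTERFACE

Orientations are given as [roll, pitch, yaw] about the fixed x, y, z axes, in that order (R = Rz(yaw) Ry(pitch) Rx(roll)).
In Python, from bench import * gives the robot as it stands.
- The arm moves only by the shell command python3 -m jog 'ROWS' [FORCE]. ROWS is text: rows parted by semicolons, each of 7 numbers parted by spaces: the shift along the tool's x, y, z scaled (see below), then the turn, a rotation vector about the tool's x, y, z scaled (see below), then the closure, from -1 (fully open) to 1 (shut). In form: tx ty tz wx wy wz hand; .... A call has 1 to 5 rows; each row shifts and turns the commanded pose from where the row before left it, along the tool's axes as they then stand; what a row does not reach is not made up. The controller multiplies each number of a shift by 0.1 m and each number of a turn by 60 degrees. A row lasts 1/8 s, in which the tool goes at most 62.5 mm and 10.7 degrees, less where a joint would pass 70% of its speed; a pose out of reach is approached as far as the arm can. A call with a number of a shift or a turn outside -1 to 1 is refused whole. A call with a gripper value outside its range is refused whole. The fingers move at their own pace and stop on an object; FORCE is the grip in N (left out, the last holds). Time passes only in rows, so rows that do not move let the fingers close. It gives the time, the measured TCP pose, the force, the opening and the grip force at its end, in the units of the state.
- sense(): the state, without advancing time (a new reading comes with each control period).
- snapshot(name): name is "scene" or "side" or "wrist"; returns a dict with "img" (480x640x3 uint8, red, green, blue), "fx", "fy", "cx", "cy" (pixels), "extrinsics" (4x4, takes a point from camera to world coordinates). Camera axes: x right, y down, z forward; pixel columns grow to the right and rows downward; lengths in mm; the calibration is good to about 2 mm. A picture is of the moment at which its call begins. There is no depth.
- hand_in(): hands the job in; it is judged then, once.
The state is a dict: "time": time; "joint_pos": joint angles; "qd": joint speeds; "joint_efforts": joint torques, N m; "tool_pos": TCP position; "tcp_rot": TCP orientation; "ft_force": force on the tool from outside, world axes, zero at the start; "wrist_torque": the same for the moment, N m; "finger_gap": finger opening in mm; "grip_force": force on a finger pad.
Only numpy, scipy, OpenCV 4.12 (cv2) and the standard library are available. Lean on these libraries where they do the work, as an engineer would, in place of code of your own. Each camera call takes 0.05 s, during which the arm holds its last target. There are 200 camera calls.

TASK

Five of the six bolts on the pressure vessel's lid are done up and one still stands proud: get the T-handle socket wrench ready on that one. Lift the T-handle from its block, push its square drive down into the socket for the 24 mm bolt head (the middle-sized of the three) where it stands in the tray until it clicks fully home, then carry the two together, without knocking the gauge and valve, and lower the socket right down over the proud bolt's head and let go, so that the wrench stands there upright. Leave the other sockets, the screwdriver, the glassware and the slide box where they are.

Things in the scene. Friction and masses are not known exactly. Their poses are not given: they have to be found in the camera images.
- wrench: T-handle wrench, upright in the block's larger hole, drive down. Origin: centre of the drive's flat end; z up the shank. 13 x 13 mm square drive (faces square to x, y) z 0-20 mm, tip edges relieved 1.5 mm; collar 24 mm dia 20-40 mm; shank 17 mm dia; black flat-sided grip bar 110 (x) x 22 (y) x 26 mm tall, z 88-114 mm. 0.4 kg. Half a turn about z makes no difference
- wrench_grip (a point): centre of the T-handle's grip bar, 101 mm above the drive's end; same axes as the wrench
- wrench_shoulder (a point): centre of the flat underside of the collar, 20 mm above the drive's end; same axes as the wrench. With the drive home, the socket's top face is up against it. The seated socket has 0.5 mm of side play, which the ball takes up towards the wrench's +y
- ball (a joint): spring ball in the drive's +y face, 11 mm above its end: 0 when it stands out fully (3 mm), up to 0.0032 m pushed in. A downward push of about 8 to 13 N forces it past a socket's mouth; from about 3 mm before home it snaps out into the groove (0 to 0.001), holds the socket against the shoulder and carries its weight
- socket_mid: the deep socket to use, 24 mm hex: bright steel, 80 mm tall, 35 mm dia at the foot (32 mm from 38 mm up), hex end down in one of the tray's bays; middle one of three in diameter. Origin: centre of its lower rim; z up. Hex hole in the foot 25.2 mm across flats, 33 mm deep, a pair of flats square to x (fits every 60 degrees). 0.26 kg
- socket_mid_mouth (a point): centre of that socket's top face, 80 mm above its rim; axes as the socket's. The square hole here is 14 mm wide, over 20 mm deep, its sides square to x and y (the drive fits every quarter turn), with a 45 degree lead-in 2.5 mm wide and a groove all round inside
- socket_small: 19 mm deep socket, 80 mm tall, 28.5 mm dia, in another bay; too small for the bolt. Origin: centre of its lower rim. To be left
- socket_big: 30 mm deep socket, 80 mm tall, 42.5 mm dia at the foot, in another bay; too large for the bolt. Origin: centre of its lower rim. To be left
- tray: fixed grey plastic socket tray, 170 (x) x 64 (y) x 22 mm high, walls and floor 3 mm; three equal bays in a row along x, 52 x 58 mm inside, centred at x -56, 0 and 56 mm. Origin: centre of its underside. The sockets stand loose on its floor and may slide or turn a little
- block: fixed grey tool block, 150 (x) x 70 (y) x 50 mm high. Holes 42 mm deep: 26 mm dia at x -42 mm for the T-handle, 11 mm dia at x +45 mm for the screwdriver. Origin: centre of its underside
- screwdriver: screwdriver with a black handle 29 mm in diameter, upright in the block, its top 146 mm above the bench. Origin: its tip. To be left
- vessel: fixed steel pressure vessel; round lid and flange 170 mm dia, lid top 95 mm above the bench. Six flange-head bolts 65 mm from its axis, 60 degrees apart; the proud one lies towards the vessel's +x, the other five heads reach 112 mm above the bench. Origin: centre of its underside, on its axis
- fittings: pressure gauge (62 mm dial, upright, facing the vessel's +x), brass valve and relief fitting, fixed in the middle of the lid within 50 mm of its axis; gauge top 185 mm above the bench, valve wheel top 147 mm. Fragile. Origin: on the vessel's axis, 98 mm above the bench; axes as the vessel's
- bolt: the proud lid bolt, fixed. Hex head 24 mm across flats, 12.5 mm tall, top edge chamfered, a pair of flats square to x; under it an integral round flange 36 mm dia, 4 mm thick. Origin: centre of the flange's upper face, 122 mm above the bench, on which the socket's rim comes to rest; z up
- beaker: glass beaker, 68 mm dia, 92 mm tall, on the bench. Origin: centre of its underside. To be left
- jar: amber glass jar with a black lid, 60 mm dia, 85 mm tall, on the bench. Origin: centre of its underside. To be left
- slidebox: white plastic box for microscope slides, 32 x 88 x 30 mm high, between robot and vessel. Origin: centre of its underside. To be left
Not all that is in view belongs to the job. What is shaped like the wrench but purple or red is not meant.

How it is judged:
By the outcome, as a careful person would: the job done as asked, in the order asked, and still so for the second after the job is handed in, with the robot touching nothing.
It also fails if it takes over 58 s, if anything falls off the work surface, if the arm or the gripper's body presses on something with over 40 N, if the wrist force passes 120 N, or if a joint passes its speed limit or range.

## Working session

There is one attempt and no reset: what is moved stays moved. The work goes in short steps, Python scripts to look and compute and a shell command to move; the robot and the scene stay as the last step left them, time stands still between calls to the robot, and variables do not carry over. Pictures are saved under pics/ and viewed, at most 10 in all, crops included, and the job is handed in when it is done.

```bash
mkdir -p pics; ls
python3 - <<'E'
from bench import *
import cv2,pickle
s=sense();print(s)
d={}
for n in("scene","side","wrist"):
    r=snapshot(n);d[n]=r;cv2.imwrite(f"pics/{n}0.png",r["img"][:,:,::-1]);print(n,r["fx"],r["cx"],r["cy"],r["extrinsics"])
pickle.dump(d,open("s0.pkl","wb"))
E
```

```text
pics
{'time': 0.0, 'joint_pos': array([ 6.38037958e+01,  7.51531176e+00,  8.53290600e+01,  9.01644393e-04,
        8.72596754e+01, -4.89414940e+00]), 'qd': array([ 0.00660753,  0.01836547,  0.01916664,  0.02059055, -0.06735552,
        0.01148624]), 'joint_efforts': array([-3.30623980e-04, -5.69397497e+01, -5.00554168e+01, -2.40502668e-04,
        1.45631892e-02, -5.41527015e-05]), 'tool_pos': array([217.85962942, 558.81246578, 403.64410297]), 'tcp_rot': array([-1.79896409e+02, -9.77404733e-03,  1.58697892e+02]), 'ft_force': array([-0.62917428,  0.47535529,  0.11657861]), 'wrist_torque': array([-0.01576641,  0.02660523,  0.04964403]), 'grip_force': 0.0, 'finger_gap': 85.18955259720127}
scene 445.86034215541997 316.9051828766594 238.96274646567298 [[-5.40349180e-01  5.94140598e-01 -5.95835307e-01  1.03230230e+03]
 [ 8.41258399e-01  3.96204076e-01 -3.67840504e-01  2.33596054e+02]
 [ 1.75233997e-02 -7.00013771e-01 -7.13914316e-01  6.79973729e+02]
 [ 0.00000000e+00  0.00000000e+00  0.00000000e+00  1.00000000e+00]]
side 579.0317258847111 321.93439266559983 243.48018159377506 [[-9.92664122e-01 -7.56872158e-02  9.42835463e-02  4.22896540e+02]
 [-1.20870856e-01  6.39685846e-01 -7.59073286e-01  8.53723209e+02]
 [-2.85970653e-03 -7.64900950e-01 -6.44141567e-01  8.90598378e+02]
 [ 0.00000000e+00  0.00000000e+00  0.00000000e+00  1.00000000e+00]]
wrist 402.89190247570855 320.7937886615279 243.19413813609495 [[ 3.63140463e-01  8.84011452e-01  2.94368404e-01  1.42154062e+02]
 [ 9.31734341e-01 -3.44422737e-01 -1.15082993e-01  5.88530093e+02]
 [-3.47511971e-04  3.16064442e-01 -9.48737660e-01  3.72957162e+02]
 [ 0.00000000e+00  0.00000000e+00  0.00000000e+00  1.00000000e+00]]
```

View pics/scene0.png

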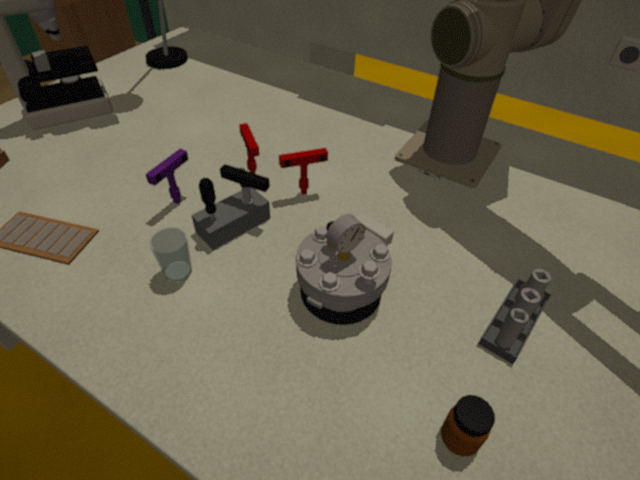

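View pics/side0.png

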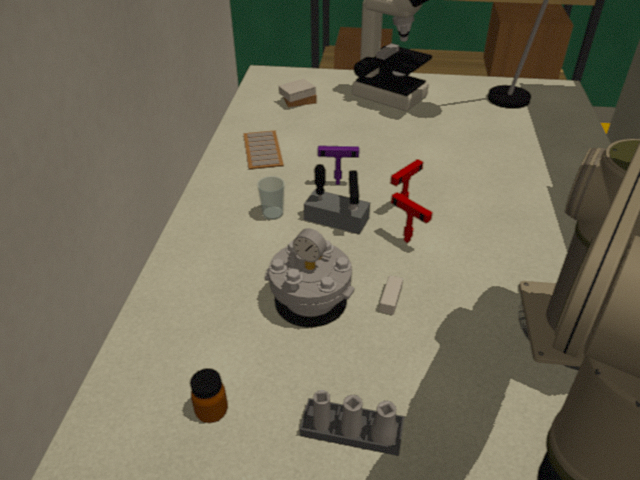

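View pics/wrist0.png

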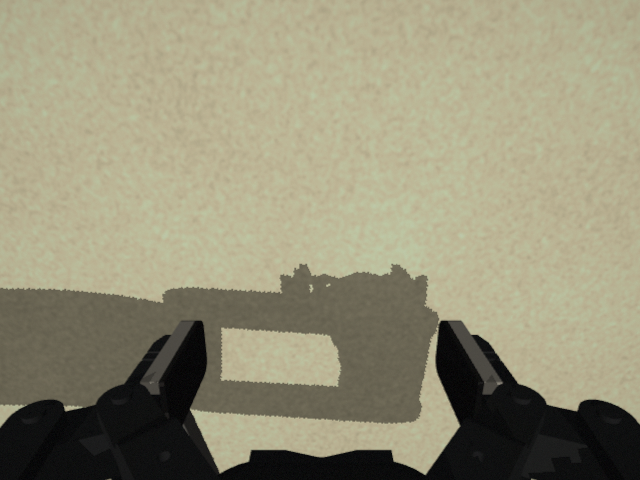

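```bash
cat > h.py <<'E'
from bench import *
import numpy as np,cv2,pickle
def ray(r,p):
    E=np.array(r["extrinsics"]);d=E[:3,:3]@np.array([(p[0]-r["cx"])/r["fx"],(p[1]-r["cy"])/r["fy"],1]);return E[:3,3],d/np.linalg.norm(d)
def plane(r,p,z):
    o,d=ray(r,p);return (o+d*(z-o[2])/d[2])
def tri(*rp):
    A=np.zeros((3,3));b=np.zeros(3);L=[ray(*x) for x in rp]
    for o,d in L:
        M=np.eye(3)-np.outer(d,d);A+=M;b+=M@o
    x=np.linalg.solve(A,b);return x,[round(float(np.linalg.norm((np.eye(3)-np.outer(d,d))@(x-o))),1) for o,d in L]
def proj(r,P):
    E=np.linalg.inv(r["extrinsics"]);c=E[:3,:3]@np.array(P)+E[:3,3];return r["fx"]*c[0]/c[2]+r["cx"],r["fy"]*c[1]/c[2]+r["cy"]
def crop(r,x,y,w,h,s):
    return cv2.resize(r["img"][y:y+h,x:x+w,::-1],None,fx=s,fy=s,interpolation=cv2.INTER_CUBIC)
E
python3 - <<'E'
from h import *
d=pickle.load(open("s0.pkl","rb"));a,b=d["scene"],d["side"]
top=np.hstack([crop(a,290,205,100,75,4),crop(b,260,220,100,75,4)])
bot=np.hstack([crop(a,470,260,100,75,4),crop(b,300,385,110,75,4)[:,:400]])
im=np.vstack([top,bot]);cv2.imwrite("pics/comp.png",np.clip(im*1.3,0,255).astype(np.uint8))
E
```

```text
(no output)
```

View pics/comp.png

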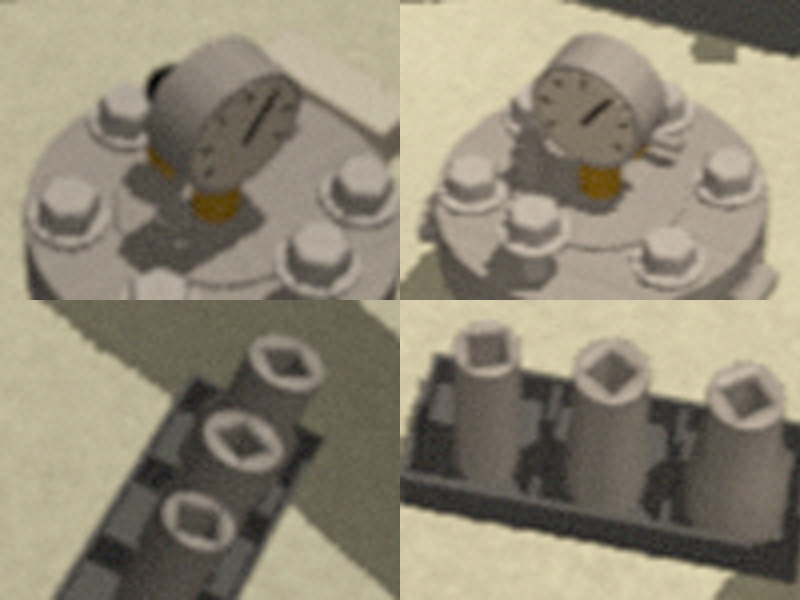

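The composite shows the vessel bolts (the one at side ≈(293,273) throws a long shadow, so it is probably the proud one), and the three sockets. The middle bay holds the mid socket, with its mouth at scene ≈(531,295) and side ≈(353,403).

Run:
```python
from h import *
np.set_printoptions(precision=1,suppress=True)
d=pickle.load(open("s0.pkl","rb"));a,b=d["scene"],d["side"]
A=lambda x,y:(290+x/4,205+y/4);B=lambda x,y:(260+(x-400)/4,220+y/4)
C=lambda x,y:(470+x/4,260+(y-300)/4);D=lambda x,y:(300+(x-400)/4,385+(y-300)/4)
print("proud?",tri((a,A(318,245)),(b,B(535,213))))
print("right s bolt?",tri((a,A(362,172)),(b,B(730,165))))
print("s3?",tri((a,A(318,245)),(b,B(668,245))),tri((a,A(160,280)),(b,B(535,213))))
for n,p,q in(("small",(198,520),(487,348)),("mid",(245,440),(612,371)),("big",(288,362),(745,397))):
    print(n,tri((a,C(*p)),(b,D(*q))))
m=lambda r,x,y,w,h:(lambda z:(print(len(z),cv2.minAreaRect(z[:,::-1].astype(np.float32))),z.mean(0)[::-1]+[x,y])[1])(np.argwhere(r["img"][y:y+h,x:x+w].max(2)<45))
p=m(a,216,160,58,35);q=m(b,346,166,16,40);print(p,q,tri((a,p),(b,q)))
print("gauge",tri((a,A(225,85)),(b,B(600,90))))
for n,r,pts in(("a",a,[A(110,110),A(68,200),A(160,280),A(318,245),A(362,172)]),("b",b,[B(470,170),B(535,213),B(668,245),B(730,165)])):
    for t in pts: print(n,plane(r,t,112),plane(r,t,134.5))
```

```text
proud? (array([577.6,  54.7, 130.9]), [1.4, 1.4])
right s bolt? (array([498.4,  29.4, 121.9]), [24.2, 24.2])
s3? (array([522.6,  28.1,  77.6]), [12.6, 12.6]) (array([588.6, -10.8,  72.2]), [1.4, 1.4])
small (array([494.7, 292.2,  81.8]), [1.3, 1.3])
mid (array([442.8, 297.7,  82.5]), [1.4, 1.4])
big (array([388.2, 303. ,  82.1]), [1.1, 1.1])
652 ((27.94999885559082, 18.64999771118164), (50.28021240234375, 16.443843841552734), 18.434947967529297)
252 ((7.5, 21.0), (32.0, 9.0), 90.0)
[244.7 177.9] [353.3 188. ] (array([ 488.4, -281.3,  107.1]), [0.2, 0.2])
gauge (array([552.1,  -5.3, 164.4]), [2.2, 2.2])
a [543.9 -67.  112. ] [563.2 -55.1 134.5]
a [600.3 -52.3 112. ] [617.4 -41.  134.5]
a [616.5   4.1 112. ] [633.   13.2 134.5]
a [563.3  49.7 112. ] [581.9  57.  134.5]
a [515.   45.9 112. ] [535.5  53.3 134.5]
b [618.4   5.6 112. ] [612.7  30.1 134.5]
b [580.9  33.  112. ] [576.4  56.7 134.5]
b [513.4  47.8 112. ] [510.8  71.1 134.5]
b [489.  -13.5 112. ] [487.1  11.5 134.5]
```

```bash
for i in 1 2 3; do python3 -m jog '-.371 -.456 0 0 0 0 -1;-.371 -.456 0 0 0 0 -1;-.371 -.456 0 0 0 0 -1;-.371 -.456 0 0 0 0 -1;-.371 -.456 0 0 0 0 -1'; done
python3 -m jog '0 0 0 0 0 .17 -1;0 0 0 0 0 .17 -1;0 0 0 0 0 .17 -1;0 0 0 0 0 .17 -1;0 0 0 0 0 .17 -1'
python3 -m jog '0 0 0 0 0 .17 -1;0 0 0 0 0 .12 -1;0 0 0 0 0 0 -1'
python3 - <<'E'
from h import *
r=snapshot("wrist");pickle.dump((r,sense()),open("s1.pkl","wb"));cv2.imwrite("pics/w1.png",r["img"][:,:,::-1])
E
```

```text
time: 0.78
tool_pos: [308.0, 277.4, 404.5]
tcp_rot: [-180.0, 0.0, 158.7]
ft_force: [1.1, -0.8, -0.9]
finger_gap: 85.6
grip_force: 0.0
time: 1.4
tool_pos: [398.0, -2.5, 404.8]
tcp_rot: [180.0, 0.0, 158.7]
ft_force: [1.0, 0.9, 0.1]
finger_gap: 85.4
grip_force: 0.0
time: 2.02
tool_pos: [488.1, -282.4, 404.4]
tcp_rot: [180.0, -0.0, 158.7]
ft_force: [-0.1, -1.3, 0.9]
finger_gap: 85.5
grip_force: 0.0
time: 2.65
tool_pos: [487.8, -280.4, 404.3]
tcp_rot: [-180.0, -0.0, 107.4]
ft_force: [0.1, -0.2, 0.6]
finger_gap: 85.4
grip_force: 0.0
time: 3.02
tool_pos: [487.9, -280.4, 404.3]
tcp_rot: [-180.0, -0.0, 90.3]
ft_force: [0.5, 0.5, -0.8]
finger_gap: 85.2
grip_force: 0.0
```

View pics/w1.png

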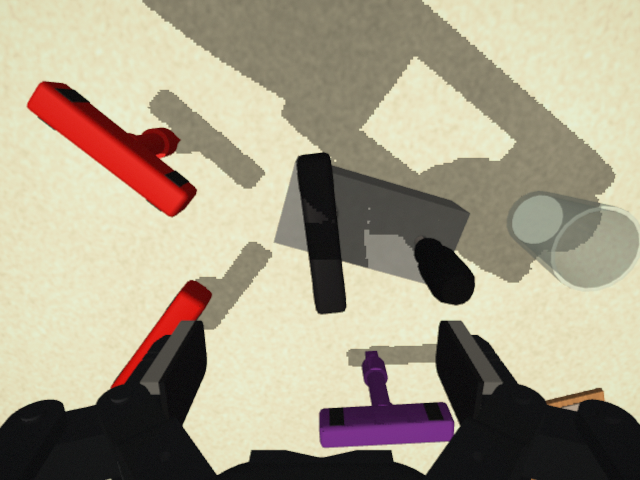

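The black T-bar is seen from (313,155) to (331,312), upright in the block. The screwdriver is at (445,270), clear of the fingers.

Run:
```python
from h import *
np.set_printoptions(precision=1,suppress=True)
r,s=pickle.load(open("s1.pkl","rb"))
m=(r["img"].max(2)<75).astype(np.uint8)[:,:];m[:,380:]=0;m[:,:285]=0;m[330:]=0
n,l,st,c=cv2.connectedComponentsWithStats(m);i=1+st[1:,4].argmax();ys,xs=np.where(l==i);print(st[i])
L=[];R=[]
for y in range(175,296,4):
    k=xs[ys==y];L.append((k.min()-.5,y));R.append((k.max()+.5,y))
f=lambda P:np.polyfit([p[1] for p in P],[p[0] for p in P],1)
fl,fr=f(L),f(R);mid=(fl+fr)/2
top,bot=ys.min(),ys.max()
for z in (109,122):
    P=[plane(r,(np.polyval(q,y),y),z) for q in(mid,fl,fr) for y in(180,290)]
    print(z,"yaw mid,l,r",[np.degrees(np.arctan2(*(P[k]-P[k+1])[1::-1])) for k in(0,2,4)],"width",np.linalg.norm(P[2]-P[4])) 
    e=[plane(r,(np.polyval(mid,y),y),z) for y in(top,bot)];print("ends",e,"len",np.linalg.norm(e[0]-e[1]))
d=pickle.load(open("s0.pkl","rb"));c=[xs.mean(),ys.mean()]
print(c,tri((r,c),(d["scene"],(244.7,177.9)),(d["side"],(353.3,188))),s["tool_pos"])
```

```text
[ 296  152   84  162 5767]
109 yaw mid,l,r [np.float64(90.63502990779337), np.float64(97.31398364975814), np.float64(83.9487980836539)] width 35.829792620844415
ends [array([ 490.4, -224.7,  109. ]), array([ 491.7, -340.5,  109. ])] len 115.82836131955021
122 yaw mid,l,r [np.float64(90.63502990779334), np.float64(97.31398364975816), np.float64(83.94879808365386)] width 34.069371017622565
ends [array([ 490.2, -223.4,  122. ]), array([ 491.5, -333.6,  122. ])] len 110.13737807299623
[np.float64(324.49367088607596), np.float64(226.29928905843593)] (array([ 490. , -276.5,  109.9]), [2.3, 2.5, 1.8]) [ 487.9 -280.4  404.4]
```

Run:
```python
from h import *
np.set_printoptions(precision=1,suppress=True)
r,s=pickle.load(open("s1.pkl","rb"))
for t in (40,50,60):
    m=(r["img"].max(2)<t).astype(np.uint8);m[:,350:]=0;m[:,285:]*=1;m[:,:285]=0;m[330:]=0
    m=cv2.morphologyEx(m,cv2.MORPH_OPEN,np.ones((9,9)))
    cs=max(cv2.findContours(m,0,2)[0],key=cv2.contourArea);b=cv2.boxPoints(cv2.minAreaRect(cs))
    P=np.array([plane(r,p,122) for p in b]);print(t,b.round().tolist(),P[:,:2].tolist(),P.mean(0))
    for k in(0,1):
        v=P[k+1]-P[k];print(np.linalg.norm(v),np.degrees(np.arctan2(v[1],v[0])))
```

```text
40 [[296.0, 155.0], [330.0, 152.0], [346.0, 310.0], [312.0, 314.0]] [[472.18668231110445, -225.63000765195972], [493.2391678203129, -223.39825296337483], [505.90846860220614, -331.42141743463014], [481.98009012160276, -334.29500831697555]] [ 488.3 -278.7  122. ]
21.170448155517455 6.051272675393852
108.76357499037054 -83.31072787434994
50 [[296.0, 155.0], [330.0, 152.0], [346.0, 310.0], [311.0, 314.0]] [[472.14782166089833, -225.61947690992324], [493.44255915489975, -223.39745377930956], [505.96370580484654, -331.5141589480524], [481.7563993291689, -334.37549063351594]] [ 488.3 -278.7  122. ]
21.410353377079332 5.9570341410532
108.83933594971231 -83.39392501872544
60 [[295.0, 156.0], [330.0, 152.0], [348.0, 310.0], [313.0, 314.0]] [[471.92427435439055, -225.67436494228178], [493.4436461727993, -223.19453064643176], [507.18489716582553, -331.22253970004135], [482.7310848806391, -334.41752291642206]] [ 488.8 -278.6  122. ]
21.661785281776705 6.5736148366460725
108.89845140744703 -82.75085991217405
```

```bash
python3 -m jog '0 0 0 0 0 -.103 -1;.014 .007 .4 0 0 0 -1;0 0 .4 0 0 0 -1;0 0 .4 0 0 0 -1;0 0 .2 0 0 0 -1'
python3 -m jog '0 0 0 0 0 0 1;0 0 0 0 0 0 1;0 0 0 0 0 0 1;0 0 0 0 0 0 1;0 0 0 0 0 0 1' 80
python3 -m jog '0 0 0 0 0 0 1;0 0 0 0 0 0 1'
```

```text
time: 3.7
tool_pos: [487.6, -278.4, 262.0]
tcp_rot: [-179.8, -0.1, 96.6]
ft_force: [0.1, 0.3, 0.5]
finger_gap: 85.4
grip_force: 0.0
time: 4.32
tool_pos: [489.1, -279.4, 266.6]
tcp_rot: [179.9, 0.1, 96.5]
ft_force: [0.3, 0.9, 6.0]
finger_gap: 20.7
grip_force: 78.4
time: 4.58
tool_pos: [489.1, -279.4, 266.7]
tcp_rot: [179.9, 0.1, 96.5]
ft_force: [-0.5, 0.9, 5.7]
finger_gap: 20.9
grip_force: 78.4
```

```bash
python3 -m jog '0 0 -.2 0 0 0 1;0 0 -.4 0 0 0 1;0 0 -.45 0 0 0 1;0 0 -.4 0 0 0 1;0 0 0 0 0 0 1' 110
python3 -m jog '.5 -.054 0 0 0 0 1;.568 -.054 0 0 0 0 1;.568 -.054 0 0 0 0 1;.568 -.054 0 0 0 0 1;.5 -.054 0 0 0 0 1'
python3 -m jog '.14 0 0 0 0 0 1;0 0 0 0 0 0 1'
python3 - <<'E'
from h import *
r=snapshot("wrist");pickle.dump((r,sense()),open("s2.pkl","wb"));cv2.imwrite("pics/w2.png",r["img"][:,:,::-1])
E
```

```text
time: 5.2
tool_pos: [489.1, -279.4, 414.3]
tcp_rot: [179.7, 0.3, 96.5]
ft_force: [0.6, -0.4, -5.2]
finger_gap: 20.2
grip_force: 110.0
time: 5.82
tool_pos: [429.8, -11.5, 407.3]
tcp_rot: [-179.8, -0.1, 96.5]
ft_force: [1.0, -0.3, -4.7]
finger_gap: 20.5
grip_force: 109.9
time: 6.08
tool_pos: [429.2, 1.2, 408.3]
tcp_rot: [-179.9, -0.0, 96.6]
ft_force: [0.4, -0.8, -5.1]
finger_gap: 20.5
grip_force: 109.7
```

View pics/w2.png

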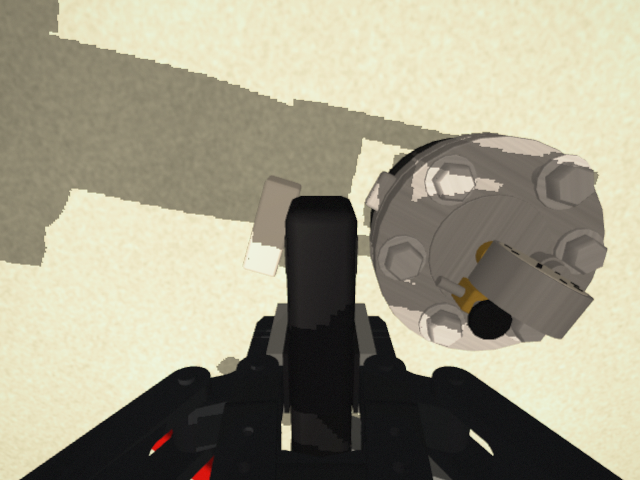

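The proud bolt's hex is at (570,183), with the gauge at (530,290) and clear space to its left and above. Next I'll move to a spot where both the bolt and the sockets are in view.

```bash
python3 -m jog '.4 .048 0 0 0 0 1;.44 .048 0 0 0 0 1;.44 .048 0 0 0 0 1;.4 .048 0 0 0 0 1;0 0 0 0 0 0 1'
python3 - <<'E'
from h import *
np.set_printoptions(precision=1,suppress=True)
r=snapshot("wrist");pickle.dump((r,sense()),open("s3.pkl","wb"))
r2,_=pickle.load(open("s2.pkl","rb"))
p=proj(r,(578,57,134.5));q=proj(r,(443,298,82));print(p,q,proj(r2,(578,57,134.5)))
x0,y0=int(p[0])-50,int(p[1])-37
im=np.zeros((600,800,3),np.uint8)
im[:300,:400]=crop(r2,520,145,100,75,4)
c=crop(r,x0,y0,100,75,4);im[:300,400:400+c.shape[1]][:c.shape[0]]=c
im[300:600]=crop(r,int(q[0])-133,0,266,100,3)[:300,:800].copy() if 0 else cv2.resize(r["img"][0:120,int(q[0])-160:int(q[0])+160,::-1],(800,300))
print(x0,y0,int(q[0])-160);cv2.imwrite("pics/c3.png",im)
E
```

```text
time: 6.75
tool_pos: [430.1, 170.7, 408.9]
tcp_rot: [-179.9, -0.0, 96.6]
ft_force: [-0.3, -0.7, -5.1]
finger_gap: 20.6
grip_force: 109.9
(np.float64(502.14685454498795), np.float64(410.92202593233236)) (np.float64(362.31194039391534), np.float64(40.37505922563153)) (np.float64(576.001639226419), np.float64(184.6942180484819))
452 373 202
```

View pics/c3.png

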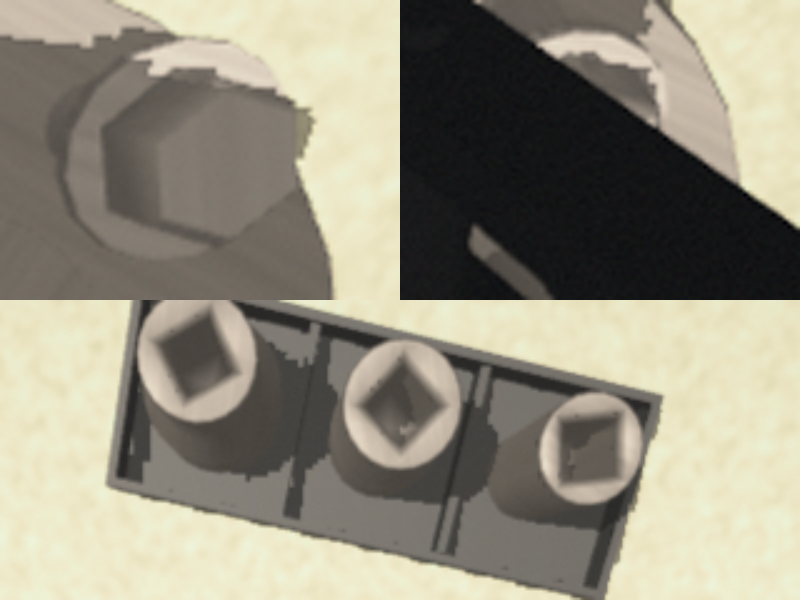

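The lower panel shows the middle socket's mouth at about (363,42), with its square turned about 45° in the image. The upper left panel shows the proud bolt's hex head: left base edge (105,130)–(108,210), and the top face to the right of it.

Run:
```python
from h import *
np.set_printoptions(precision=1,suppress=True)
r,s=pickle.load(open("s3.pkl","rb"));r2,_=pickle.load(open("s2.pkl","rb"));d=pickle.load(open("s0.pkl","rb"))
Q=lambda x,y:(202+x/2.5,(y-300)/2.5)
for n,l in(("mid",[(402,352),(448,405),(402,455),(358,407)]),):
    P=[plane(r,Q(*p),83) for p in l];print(n,np.mean(P,0))
    for k in range(4):
        v=P[(k+1)%4]-P[k];print(np.linalg.norm(v),np.degrees(np.arctan2(v[1],v[0]))%90)
print("ellipse",plane(r,Q(402,404),83),tri((r,Q(402,404)),(d["scene"],(531.2,295)),(d["side"],(353,402.8))))
T=[Q(108,485),Q(603,600),Q(660,397),Q(140,300)]
for a,b in((0,1),(1,2),(0,3)):
    v=plane(r,T[b],22)-plane(r,T[a],22);print("tray",np.linalg.norm(v),np.degrees(np.arctan2(v[1],v[0])))
S=lambda x,y:(520+x/4,145+y/4)
def L(n,a,b,z):
    a,b=plane(r2,S(*a),z),plane(r2,S(*b),z);v=b-a;print(n,a[:2],b[:2],np.linalg.norm(v),np.degrees(np.arctan2(v[1],v[0]))%60)
L("AB",(105,130),(108,210),122);L("BC",(108,210),(220,243),122);L("topL",(160,145),(163,220),134.5);L("topBR",(222,242),(298,192),134.5);L("topTL",(160,145),(240,85),134.5)
# hex centre rays + ring bolts low heads at 112
for p in((453,181),(405,258),(445,325)):print(plane(r2,p,112))
print(plane(r2,S(230,165),134.5))
```

```text
mid [443.5 296.9  83. ]
17.73793095294973 51.78705265629868
16.911305314784215 52.432518568532416
16.75882462542051 52.49664860952893
17.15778102706957 55.700141507818856
ellipse [443.4 297.2  83. ] (array([443. , 297.5,  82.4]), [0.5, 1.4, 1.5])
tray 169.1170687017025 -5.698799914007738
tray 63.08538893246121 85.39391664125645
tray 54.677839136420516 82.74727239109185
AB [566.  58.] [570.2  45.5] 13.149512114683471 48.66282425776292
BC [570.2  45.5] [589.8  42.3] 19.824288874803347 50.74568511017126
topL [567.8  57.9] [571.7  46.8] 11.814061962041 49.37936775042664
topBR [581.7  44.5] [590.8  53.4] 12.69117758933608 44.468849210771616
topTL [567.8  57.9] [576.9  68. ] 13.626319078163789 47.82484989046632
[511.3  47.7 112. ]
[489.6  -9.4 112. ]
[528.8 -58.4 112. ]
[579.2  56.2 134.5]
```

```bash
python3 -m jog '0 0 0 0 0 -.155 1;0 0 0 0 0 -.155 1;0 0 0 0 0 -.155 1;0 0 0 0 0 -.155 1;0 0 0 0 0 -.155 1'
python3 -m jog '.219 .364 0 0 0 0 1;.219 .364 0 0 0 0 1;.219 .364 0 0 0 0 1;0 0 .37 0 0 0 1;0 0 0 0 0 0 1'
python3 - <<'E'
from h import *
a,b=snapshot("scene"),snapshot("side");pickle.dump((a,b,sense()),open("s4.pkl","wb"))
im=np.hstack([crop(a,481,220,100,150,4),crop(b,303,310,100,150,4)])
cv2.imwrite("pics/c4.png",np.clip(im*1.4,0,255).astype(np.uint8))
E
```

```text
time: 7.42
tool_pos: [430.3, 167.8, 409.2]
tcp_rot: [-179.9, 0.0, 143.1]
ft_force: [0.6, 0.6, -5.5]
finger_gap: 20.3
grip_force: 109.8
time: 8.05
tool_pos: [442.7, 294.6, 368.7]
tcp_rot: [-179.6, -0.2, 142.9]
ft_force: [-0.3, -0.7, -5.2]
finger_gap: 19.9
grip_force: 110.1
```

View pics/c4.png

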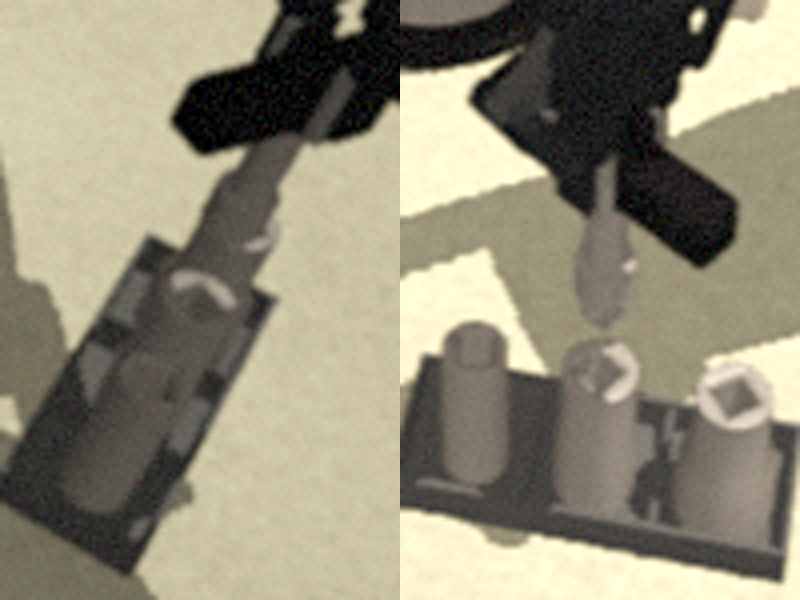

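The drive hangs just above the mid socket's mouth: in the side view the tip is at (601,320) and the mouth at (600,370) in the composite. The scene view shows them nearly in line.

Run:
```python
from h import *
np.set_printoptions(precision=1,suppress=True)
a,b,_=pickle.load(open("s4.pkl","rb"));s=sense();print(s["tool_pos"],s["tcp_rot"])
for xy in((442.7,294.6),(443.2,297.3)):
  for z in(83,110,130,150,185):
    p=proj(a,(*xy,z));q=proj(b,(*xy,z));print(xy,z,[(p[0]-481)*4,(p[1]-220)*4],[400+(q[0]-303)*4,(q[1]-310)*4])
# shank/collar edges in each image: row profiles in composite coordinates
im=cv2.imread("pics/c4.png",0)
for y in(160,180,200,220,240,260):print(y,"scene",im[y,150:330:6].tolist())
for y in(180,210,240,260,280,300,315,325):print(y,"side",im[y,550:660:5].tolist())
```

```text
[443.6 295.  372.6] [-179.9   -0.   142.9]
(442.7, 294.6) 83 [np.float64(192.64363769200236), np.float64(292.57239391589087)] [np.float64(598.6612045609877), np.float64(366.6609992286478)]
(442.7, 294.6) 110 [np.float64(216.0328792251803), np.float64(252.43769430987163)] [np.float64(600.7697356198271), np.float64(327.02160591828215)]
(442.7, 294.6) 130 [np.float64(234.16397386389417), np.float64(221.32569626492068)] [np.float64(602.3832197469901), np.float64(296.6888623485229)]
(442.7, 294.6) 150 [np.float64(253.02717516517987), np.float64(188.95744196470855)] [np.float64(604.0427251038896), np.float64(265.49094128066645)]
(442.7, 294.6) 185 [np.float64(287.93766652932163), np.float64(129.05288789822077)] [np.float64(607.0636719987303), np.float64(208.6985589098665)]
(443.2, 297.3) 83 [np.float64(198.83288493436976), np.float64(296.17757394499995)] [np.float64(596.9043772947787), np.float64(372.14505374088003)]
(443.2, 297.3) 110 [np.float64(222.42566913286237), np.float64(256.06693864443423)] [np.float64(598.9845052608434), np.float64(332.52292457391286)]
(443.2, 297.3) 130 [np.floa
[... 1533 characters left out ...]
 150, 149, 147, 144, 133, 115, 109, 117, 121, 123, 127, 124, 116, 114, 137, 151, 149, 150, 151, 128]
260 side [150, 147, 146, 146, 143, 127, 118, 109, 112, 118, 121, 119, 123, 120, 117, 121, 157, 160, 147, 144, 152, 147]
280 side [147, 147, 146, 146, 140, 121, 109, 113, 116, 119, 119, 118, 120, 121, 118, 115, 124, 140, 144, 145, 147, 146]
300 side [150, 148, 149, 144, 150, 141, 121, 117, 119, 122, 121, 124, 122, 123, 127, 133, 140, 144, 146, 150, 150, 144]
315 side [146, 152, 149, 146, 150, 145, 138, 125, 126, 131, 121, 114, 117, 111, 125, 138, 144, 147, 145, 145, 143, 143]
325 side [146, 144, 144, 143, 140, 139, 142, 150, 138, 130, 115, 107, 128, 145, 151, 154, 150, 148, 146, 146, 150, 146]
```

```bash
python3 -m jog '.018 .024 0 0 0 0 1;0 0 .12 0 0 0 1;0 0 .12 0 0 0 1;0 0 0 0 0 0 1'
for i in 1 2 3; do python3 -m jog '0 0 .03 0 0 0 1;0 0 .03 0 0 0 1;0 0 0 0 0 0 1'; done
```

```text
time: 8.65
tool_pos: [442.3, 299.1, 346.7]
tcp_rot: [-179.8, -0.1, 143.0]
ft_force: [-0.1, -0.1, -4.7]
finger_gap: 20.4
grip_force: 110.5
time: 9.02
tool_pos: [442.9, 299.4, 342.5]
tcp_rot: [-180.0, -0.0, 143.0]
ft_force: [-0.3, 0.0, -4.1]
finger_gap: 19.9
grip_force: 110.5
time: 9.4
tool_pos: [442.9, 299.3, 336.3]
tcp_rot: [-180.0, -0.0, 143.0]
ft_force: [0.1, -1.4, -4.7]
finger_gap: 20.2
grip_force: 110.5
time: 9.78
tool_pos: [443.0, 299.5, 330.7]
tcp_rot: [180.0, 0.0, 143.0]
ft_force: [0.3, -0.3, -3.9]
finger_gap: 20.5
grip_force: 110.8
```

```bash
for i in 1 2 3; do python3 -m jog '0 0 .03 0 0 0 1;0 0 .02 0 0 0 1;0 0 0 0 0 0 1'; done
```

```text
time: 10.15
tool_pos: [442.8, 299.3, 325.3]
tcp_rot: [-180.0, -0.0, 143.0]
ft_force: [-0.6, -0.3, -2.8]
finger_gap: 20.2
grip_force: 110.8
time: 10.52
tool_pos: [443.1, 299.4, 321.3]
tcp_rot: [180.0, 0.0, 143.0]
ft_force: [-2.2, -2.3, 4.1]
finger_gap: 20.2
grip_force: 112.1
time: 10.9
tool_pos: [444.2, 300.0, 321.1]
tcp_rot: [179.7, 0.2, 143.0]
ft_force: [-8.3, -6.1, 32.6]
finger_gap: 20.4
grip_force: 116.2
```

```bash
python3 -m jog '0 0 -.15 0 0 0 1;0 0 -.15 0 0 0 1;0 0 -.1 0 0 0 1;0 0 0 0 0 0 1;0 0 0 0 0 0 1'
python3 - <<'E'
from h import *
a,b=snapshot("scene"),snapshot("side")
im=np.hstack([crop(a,481,200,100,150,4),crop(b,303,290,100,150,4)])
cv2.imwrite("pics/c5.png",np.clip(im*1.4,0,255).astype(np.uint8))
E
```

```text
time: 11.52
tool_pos: [442.8, 299.3, 354.9]
tcp_rot: [-179.9, -0.0, 143.0]
ft_force: [0.3, 0.5, -7.6]
finger_gap: 20.5
grip_force: 110.4
```

View pics/c5.png

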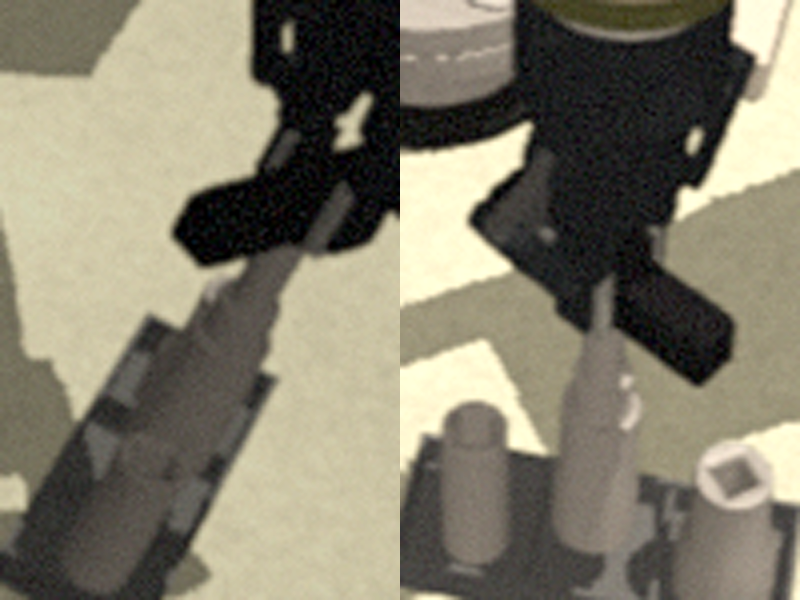

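The socket hangs from the drive (weight now −7.6 N, collar against its top face). It clicked home.

```bash
python3 -m jog '0 0 -.42 0 0 0 1;0 0 -.42 0 0 0 1;0 0 -.42 0 0 0 1;0 0 0 0 0 0 1'
python3 -m jog '-.3 -.03 0 0 0 0 1;-.47 -.046 0 0 0 0 1;-.48 -.046 0 0 0 0 1;-.48 -.046 0 0 0 0 1;-.47 -.046 0 0 0 0 1'
python3 -m jog '-.45 -.044 0 0 0 0 1;0 0 0 0 0 0 1;0 0 0 0 0 0 1'
python3 - <<'E'
from h import *
r=snapshot("wrist");pickle.dump((r,sense()),open("s6.pkl","wb"))
p=proj(r,(579,56.5,134));print(p)
x,y=int(p[0])-40,int(p[1])-30;print(x,y)
im=cv2.resize(r["img"][y:y+60,x:x+80,::-1],(800,600),interpolation=cv2.INTER_CUBIC)
cv2.imwrite("pics/c6.png",np.clip(im*1.2,0,255).astype(np.uint8))
E
```

```text
time: 12.12
tool_pos: [443.6, 299.8, 485.5]
tcp_rot: [179.6, 0.2, 143.0]
ft_force: [-0.2, 0.6, -7.6]
finger_gap: 20.2
grip_force: 110.1
time: 12.75
tool_pos: [606.6, 148.6, 477.7]
tcp_rot: [-179.8, -0.2, 143.0]
ft_force: [1.5, 0.6, -7.7]
finger_gap: 20.3
grip_force: 110.2
time: 13.12
tool_pos: [639.0, 119.1, 478.2]
tcp_rot: [-179.8, -0.2, 142.9]
ft_force: [-1.6, 1.6, -7.2]
finger_gap: 20.3
grip_force: 110.2
(np.float64(213.0073864812603), np.float64(205.16279642762788))
173 175
```

View pics/c6.png

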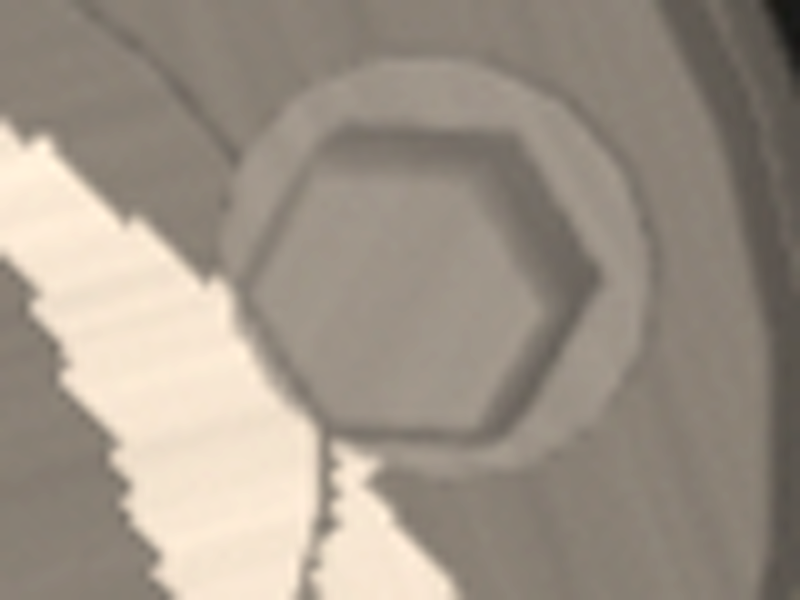

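A clear view of the bolt: hex top face with vertices (315,170),(470,175),(550,300),(485,432),(325,430),(245,290), and the flange circle centred at about (440,265).

Run:
```python
from h import *
np.set_printoptions(precision=1,suppress=True)
r,s=pickle.load(open("s6.pkl","rb"))
T=lambda x,y:(173+(x+.5)/10-.5,175+(y+.5)/10-.5)
top=np.array([plane(r,T(*p),134.5) for p in[(315,170),(470,175),(550,300),(485,432),(325,430),(245,290)]])
base=np.array([plane(r,T(*p),122) for p in[(340,125),(520,130),(603,275)]])
for n,P in(("top",top),("base",base)):
    v=np.diff(np.vstack([P,P[:1]]) if n=="top" else P,axis=0);print(n,P.mean(0),np.linalg.norm(v,axis=1),np.degrees(np.arctan2(v[:,1],v[:,0]))%60)
print("base centre",(base[0]+base[1])/2,"flange",plane(r,T(440,265),122))
for a in((230,265),(650,265),(440,57),(440,475)):print(plane(r,T(*a),122))
print(s["tool_pos"],s["tcp_rot"])
r2,_=pickle.load(open("s2.pkl","rb"));d=pickle.load(open("s0.pkl","rb"))
print(tri((r,T(398,302)),(r2,(520+230/4,145+165/4)),(d["side"],(293.7,273.2)),(d["scene"],(369.5,266.2))))
```

```text
top [578.3  56.6 134.5] [12.2 11.5 12.4 12.8 12.6 11.6] [51.1 52.  53.9 52.2 47.9 49.2]
base [575.2  64.9 122. ] [14.6 13.4] [51.4 49.3]
base centre [569.3  63.8 122. ] flange [578.4  56.9 122. ]
[567.9  43.1 122. ]
[588.8  70.7 122. ]
[565.5  68.3 122. ]
[591.8  44.9 122. ]
[638.7 119.6 479.2] [-179.9   -0.2  143. ]
(array([578.7,  55.8, 132.9]), [0.2, 1.3, 2.0, 1.4])
```

```bash
python3 -m jog '0 0 0 0 0 .033 1;.022 -.3 0 0 0 0 1;.022 -.3 0 0 0 0 1;.022 -.26 0 0 0 0 1;0 0 0 0 0 0 1'
python3 -m jog '0 0 0 0 0 0 1;0 0 0 0 0 0 1'
```

```text
time: 13.8
tool_pos: [578.6, 56.2, 482.4]
tcp_rot: [180.0, 0.1, 140.9]
ft_force: [-0.6, 0.7, -6.6]
finger_gap: 20.2
grip_force: 110.7
time: 14.05
tool_pos: [580.0, 57.4, 481.7]
tcp_rot: [180.0, 0.0, 141.0]
ft_force: [-0.9, 0.4, -8.0]
finger_gap: 19.9
grip_force: 110.7
```

```bash
python3 -m jog '0 -.016 .1 0 0 0 1;0 0 .1 0 0 0 1;0 0 .04 0 0 0 1;0 0 0 0 0 0 1;0 0 0 0 0 0 1'
for i in 1 2 3 4; do python3 -m jog '0 0 .03 0 0 0 1;0 0 0 0 0 0 1;0 0 0 0 0 0 1'; done
```

```text
time: 14.68
tool_pos: [578.9, 55.3, 458.0]
tcp_rot: [180.0, 0.0, 141.0]
ft_force: [-0.6, 0.2, -7.8]
finger_gap: 20.3
grip_force: 110.8
time: 15.05
tool_pos: [578.8, 55.3, 454.7]
tcp_rot: [180.0, -0.0, 141.0]
ft_force: [-0.5, -0.6, -7.2]
finger_gap: 20.5
grip_force: 110.8
time: 15.42
tool_pos: [578.8, 55.4, 451.6]
tcp_rot: [-180.0, -0.0, 141.0]
ft_force: [-0.2, -0.9, -7.6]
finger_gap: 20.5
grip_force: 110.7
time: 15.8
tool_pos: [578.7, 55.4, 448.5]
tcp_rot: [-180.0, -0.0, 141.0]
ft_force: [0.8, -0.2, -7.5]
finger_gap: 20.4
grip_force: 110.7
time: 16.18
tool_pos: [578.8, 55.4, 445.6]
tcp_rot: [-180.0, -0.0, 141.0]
ft_force: [0.7, 0.3, -8.0]
finger_gap: 20.3
grip_force: 110.7
```

```bash
for i in 1 2 3; do python3 -m jog '0 0 .02 0 0 0 1;0 0 0 0 0 0 1;0 0 0 0 0 0 1'; done
```

```text
time: 16.55
tool_pos: [578.8, 55.3, 443.7]
tcp_rot: [-180.0, 0.0, 141.0]
ft_force: [0.1, -0.1, -7.5]
finger_gap: 20.2
grip_force: 110.7
time: 16.92
tool_pos: [578.8, 55.3, 441.6]
tcp_rot: [-180.0, -0.0, 141.0]
ft_force: [-0.0, 0.5, -7.5]
finger_gap: 20.5
grip_force: 110.7
time: 17.3
tool_pos: [578.8, 55.4, 440.5]
tcp_rot: [180.0, 0.0, 141.0]
ft_force: [-2.3, 1.1, 0.4]
finger_gap: 20.6
grip_force: 111.9
```

```bash
python3 -m jog '0 0 .005 0 0 0 1;0 0 0 0 0 0 1;0 0 0 0 0 0 1' 40
python3 -m jog '0 0 0 0 0 0 0.2;0 0 0 0 0 0 -1;0 0 0 0 0 0 -1;0 0 0 0 0 0 -1;0 0 0 0 0 0 -1'
python3 -m jog '0 0 0 0 0 0 -1;0 0 -.1 0 0 0 -1;0 0 -.3 0 0 0 -1;0 0 -.4 0 0 0 -1;0 0 0 0 0 0 -1'
python3 - <<'E'
from h import *
np.set_printoptions(precision=1,suppress=True)
d=pickle.load(open("s0.pkl","rb"))
for k in range(1):
  r=snapshot("wrist");a=snapshot("scene");b=snapshot("side");pickle.dump((r,a,b),open("s7.pkl","wb"))
for n,q,o in(("scene",a,d["scene"]),("side",b,d["side"])):
    print(n,"bar pred",proj(q,(578.5,56,283)),"rim",proj(q,(578.5,56,122)))
# black bar in wrist view
m=(r["img"].max(2)<45).astype(np.uint8);m[330:]=0;m[:,:230]=0;m[:,410:]=0
m=cv2.morphologyEx(m,cv2.MORPH_OPEN,np.ones((9,9)))
for c in cv2.findContours(m,0,2)[0]:
    if cv2.contourArea(c)>800:
        B=cv2.boxPoints(cv2.minAreaRect(c));P=np.array([plane(r,p,296) for p in B]);print(B.round().tolist(),P.mean(0),[np.linalg.norm(P[k+1]-P[k]) for k in(0,1)])
print(sense()["tool_pos"],sense()["ft_force"],sense()["finger_gap"])
E
```

```text
time: 17.68
tool_pos: [578.9, 55.4, 440.4]
tcp_rot: [179.9, 0.1, 141.0]
ft_force: [-3.6, 0.4, 5.8]
finger_gap: 20.0
grip_force: 112.6
time: 18.3
tool_pos: [578.8, 55.3, 439.1]
tcp_rot: [-180.0, 0.0, 141.0]
ft_force: [-1.2, 1.0, -0.2]
finger_gap: 85.3
grip_force: 0.0
time: 18.92
tool_pos: [579.0, 55.4, 524.7]
tcp_rot: [179.7, 0.4, 141.0]
ft_force: [-0.6, -0.0, 0.1]
finger_gap: 85.6
grip_force: 0.0
scene bar pred (np.float64(380.89114735798), np.float64(194.24189705526152)) rim (np.float64(369.1585839661991), np.float64(269.6980986922362))
side bar pred (np.float64(289.70642815370775), np.float64(210.67183984103906)) rim (np.float64(292.9422330716147), np.float64(277.6587504650214))
[[296.0, 329.0], [296.0, 158.0], [338.0, 158.0], [338.0, 329.0]] [570.6  61.8 296. ] [np.float64(93.97487262984184), np.float64(20.275160400249725)]
[578.7  55.3 518.9] [-0.7  0.3  0.1] 85.2776902658536
```

```bash
python3 -m jog '.4 .14 -.1 0 0 0 -1;.5 .18 0 0 0 0 -1;.5 .18 0 0 0 0 -1;.5 .18 0 0 0 0 -1;0 0 0 0 0 0 -1'
python3 - <<'E'
from h import *
np.set_printoptions(precision=1,suppress=True)
r,a,b=snapshot("wrist"),snapshot("scene"),snapshot("side")
R={}
for n,q in(("scene",a),("side",b)):
    u,v=map(int,proj(q,(578.5,56,283)));g=q["img"][v-40:v+40,u-50:u+50].max(2)
    m=cv2.morphologyEx((g<45).astype(np.uint8),cv2.MORPH_OPEN,np.ones((3,3)));k,l,st,c=cv2.connectedComponentsWithStats(m)
    for i in range(1,k):
        if st[i,4]>100:print(n,(u,v),st[i]+[u-50,v-40,0,0,0],c[i]+[u-50,v-40]);
    i=1+st[1:,4].argmax();R[n]=c[i]+[u-50,v-40]
print(tri((a,R["scene"]),(b,R["side"])))
s=sense();print(s["tool_pos"],s["time"])
d=pickle.load(open("s0.pkl","rb"))
for n,q in(("scene",a),("side",b)):
    df=(np.abs(q["img"].astype(int)-d[n]["img"]).max(2)>40).astype(np.uint8);df=cv2.morphologyEx(df,cv2.MORPH_OPEN,np.ones((4,4)))
    k,l,st,c=cv2.connectedComponentsWithStats(df);print(n,st[1:][st[1:,4]>40].tolist())
E
```

```text
time: 19.7
tool_pos: [472.1, 230.4, 528.1]
tcp_rot: [-179.9, -0.1, 141.3]
ft_force: [0.4, -0.3, -0.3]
finger_gap: 85.4
grip_force: 0.0
scene (380, 194) [ 343  178   76   34 1546] [380.3 194.8]
side (289, 210) [ 267  170   72   80 2615] [311.5 206.8]
(array([548.2,  38.2, 267.7]), [11.9, 11.9])
[474.1 227.4 528.3] 19.85
scene [[447, 7, 18, 20, 255], [523, 6, 117, 163, 10409], [403, 151, 10, 8, 72], [478, 153, 14, 7, 78], [221, 166, 50, 27, 760], [491, 169, 28, 48, 561], [343, 179, 77, 57, 1961], [227, 199, 8, 7, 49], [236, 201, 17, 11, 92], [374, 212, 95, 246, 13995], [464, 216, 176, 179, 8611], [251, 229, 12, 9, 80], [361, 233, 23, 39, 528], [350, 288, 11, 8, 67], [306, 337, 61, 28, 793]]
side [[308, 0, 33, 68, 1230], [368, 0, 26, 6, 124], [384, 0, 116, 54, 4437], [564, 0, 76, 45, 2777], [371, 12, 4, 11, 44], [268, 58, 118, 198, 9229], [577, 149, 63, 148, 1595], [596, 185, 44, 112, 1339], [567, 196, 14, 24, 190], [365, 220, 7, 9, 53], [334, 231, 11, 6, 61], [614, 238, 26, 65, 955], [289, 270, 10, 7, 64], [524, 283, 20, 11, 150], [235, 302, 38, 30, 432], [186, 315, 261, 100, 10829], [594, 347, 21, 20, 281], [367, 362, 137, 118, 9773], [607, 370, 11, 18, 114], [538, 373, 102, 107, 7472], [507, 381, 59, 27, 793], [346, 397, 17, 11, 139]]
```

```bash
python3 -c "
from bench import *
print(hand_in())"
```

```text
the job is handed in; nothing more can be done
None
```

The T-handle and 24 mm socket are standing on the proud bolt and released, and the job was handed in at about 20 s. The seating height and the scene view both match upright and fully down; the side view was blocked by the gripper, and I did not check the other items by picture afterwards.

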